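# Close up the loaded circuit-board rack

### The job

The four receiver boards are loaded, so close up their rack for carrying: wind its crank clockwise until the sliding wall holds all four boards firmly between the two walls, without tightening so hard that they bow, and have the hinged retaining bar swung down over the boards with its end snapped under the spring catch. Leave the boards standing in their slots and do not disturb the other things on the counter.

Things in the scene. Friction and masses are not known exactly. Their poses are not given: they have to be found in the camera images.
- rack: Slotted aluminium board rack, fixed to the counter. Origin on the counter under the middle of its 300 x 190 mm base; x from crank end to far end, y across the boards, z up. A plate 100 mm high closes the crank end (x -150 to -134). The far slotted wall, near x = +103, may be clamped 2 mm either way. Bar hinge post (y +88) and catch post (y -88) stand at x = -10.
- sliding_wall: Near slotted wall, 150 mm wide, 113 mm high; the crank winds it towards the far wall, 12 mm per turn. Axes as the rack; origin on the counter under its slots' rubber facing, which meets the boards; ribs reach 10 mm past it. It goes 13 to 27 mm (1.1 to 2.3 turns) until the boards are clamped and then hardly moves; sliding them along before takes almost no extra effort.
- board1: One of four alike green circuit boards, 160 (x) x 2 (y) x 105 mm (z), about 0.2 kg, upright in the slots at rack y = -42 mm, loose, with 2 to 12 mm of play at the far end; top edge 119 mm above the counter. Origin: middle of its lower edge, 14 mm above the counter; x and z as the rack's.
- board2: One of four alike green circuit boards, 160 (x) x 2 (y) x 105 mm (z), about 0.2 kg, upright in the slots at rack y = -14 mm, loose, with 2 to 12 mm of play at the far end; top edge 119 mm above the counter. Origin: middle of its lower edge, 14 mm above the counter; x and z as the rack's.
- board3: One of four alike green circuit boards, 160 (x) x 2 (y) x 105 mm (z), about 0.2 kg, upright in the slots at rack y = 14 mm, loose, with 2 to 12 mm of play at the far end; top edge 119 mm above the counter. Origin: middle of its lower edge, 14 mm above the counter; x and z as the rack's.
- board4: One of four alike green circuit boards, 160 (x) x 2 (y) x 105 mm (z), about 0.2 kg, upright in the slots at rack y = 42 mm, loose, with 2 to 12 mm of play at the far end; top edge 119 mm above the counter. Origin: middle of its lower edge, 14 mm above the counter; x and z as the rack's.
- crank_knob (a point): Middle of the crank's free-spinning black handgrip, a cylinder 18 mm across, 44 mm long, lying along the rack's x, 45 mm from the axis. The crank arm (14 x 8 mm steel) passes 25 mm from this point on the rack's +x side. Axes turn with the crank and equal the rack's when the knob is straight above the axis. It starts anywhere but near the bottom.
- crank_axis (a point): Crank axis (along rack x, 85 mm up, rack y 0) level with the grip's middle (rack x -199). Clockwise seen from the crank end (positive about rack x: top, -y side, bottom, +y side) closes. About 8 N at the knob turns it; it stays where left. Once the boards are clamped the push climbs some 6 N per radian: 2 to 7 N above running is firm, more bows them.
- bar (a joint): Retaining bar angle, rad: 0 shut, level over the boards' tops; 1.57 upright; 2.1 leaning out to rack +y. A stiff hinge holds it anywhere. It meets the catch at about 0.09, needs some 5 to 12 N pressed down near its end to pass it, then snaps to 0. Once caught it cannot lift beyond 0.012.
- bar_hinge (a point): Hinge pin of the retaining bar, along the rack's x, on the post at the rack's +y side, 128 mm above the counter, 189 mm in x from the crank_axis point. Axes as the rack's.
- bar_end (a point): Free end of the retaining bar, 174 mm from the hinge pin: flat aluminium, 22 mm wide, 8 mm thick, with an 8 mm round end; when shut its upper face is 132 mm above the counter. Axes turn with the bar: its length runs along its -y, its upper face looks along its z.
- catch_nose (a point): Nose of the sprung catch on the rack's -y side, 137 mm above the counter: a 22 mm wide upright steel leaf with a sloping wedge on top, 155 mm high. The bar's end pushes it outwards (rack -y) by up to 7 mm in passing and it springs back over the end.
- iron_holder: Chrome soldering iron holder, 105 x 75 mm base with a leaning coil, 140 mm high; bystander. Origin under its base.
- remote_shell: Sky-blue remote control top shell, 170 x 48 x 14 mm, lying flat; bystander. Origin under its middle.
- mount_nut: Bronze hexagonal antenna mount nut, 37 mm across flats, 16 mm high; bystander. Origin under its middle.
- display_window: Smoked acrylic display window, 115 x 40 x 5 mm, lying flat; bystander. Origin under its middle.
Things that resemble listed ones, but are neither listed nor needed, are in the scene too. What is shaped like the board2 but pink or white is not meant.

How it is judged (in metres and radians):
At the end, for the whole second after the job is handed in: The retaining bar is shut and caught (its joint within 0.03 rad of 0); the sliding wall presses on each of the four boards with more than 8 N and less than 45 N; every board stands still and upright (within 0.06 rad) in its slots, its lower edge on the base plate (8 to 20 mm above the counter) (value of joint bar below 0.03 rad and contact force between sliding_wall and board1 between 8 and 45 N and angle between each of board1, board2, board3, board4's own z axis and vertical below 0.06 rad and linear speed of each of board1, board2, board3, board4 below 0.01 m/s and z of board1 in the frame of rack between 0.008 and 0.02 m and contact force between sliding_wall and board2 between 8 and 45 N and z of board2 in the frame of rack between 0.008 and 0.02 m and contact force between sliding_wall and board3 between 8 and 45 N and z of board3 in the frame of rack between 0.008 and 0.02 m and contact force between sliding_wall and board4 between 8 and 45 N and z of board4 in the frame of rack between 0.008 and 0.02 m); the robot touches nothing.
It fails at once if a board is crushed: the sliding wall presses on one with more than 90 N (contact force between sliding_wall and board1 above 90 N or contact force between sliding_wall and board2 above 90 N or contact force between sliding_wall and board3 above 90 N or contact force between sliding_wall and board4 above 90 N).
It fails at once if the iron holder is moved by more than 20 mm (distance of iron_holder from where it was at the start of the episode above 0.02 m).
It fails at once if the remote shell is moved by more than 20 mm (distance of remote_shell from where it was at the start of the episode above 0.02 m).
It fails at once if the mount nut is moved by more than 20 mm (distance of mount_nut from where it was at the start of the episode above 0.02 m).
It fails at once if the display window is moved by more than 20 mm (distance of display_window from where it was at the start of the episode above 0.02 m).
It also fails if it takes over 72 s, if anything falls off the work surface, if the arm or the gripper's body presses on something with over 40 N, if the wrist force passes 120 N, or if a joint passes its speed limit or range.

### The arm

A 6-joint arm with a two-finger parallel gripper is mounted at the origin on the work surface. World frame = base frame: x ahead of the robot, y to its left, z up, the work surface at z = 0. Lengths are in m, angles in degrees, forces in N, time in s.
With the tool pointing down it reaches from about 0.35 to 0.875 m from the base axis. Payload 4.2 kg.
Tool frame: the origin (TCP) lies at the very end of the fingers, on their centre line; the grasp point (between the pads) lies 19 mm behind it; z points along the fingers, y is the line along which they close (so a half turn about z gives the same grasp; the last joint's range is limited). The gripper opens to 87 mm and grips with 3 to 60 N. Pads are 19 mm wide; open, the fingers measure 117 mm over their backs; the gripper's body (75 mm by 190 mm) begins 51 mm behind the grasp point.
Start: joints at [-54.97, 22.042, 0.453, 0, -68.411, -14.817], TCP at [0.216, -0.586, 0.223] pointing down, gripper open.
Joint ranges: [-179.83, 179.83], [-69.29, 118.12], [-61.27, 80.66], [-181.25, 117.63], [-171.15, -9.14], [-177.46, 177.46]. Speed limits (degrees/s): [159.86, 159.86, 180, 180, 180, 180].

### API

Orientations are given as a 3x3 rotation matrix whose columns are the frame's x, y, z axes.
In Python, from station import r gives the robot as it stands.
- The arm moves only by the tool jog_arm, never from a script. Its argument "plan" is text: rows parted by semicolons, each of 7 numbers parted by spaces: the shift along the tool's x, y, z normalised to -1 to 1, where 1 is 0.025 m, then the turn, a rotation vector about the tool's x, y, z normalised to -1 to 1, where 1 is 8 degrees, then the closure, from -1 (fully open) to 1 (shut). A call has exactly 10 rows; each row shifts and turns the commanded pose from where the row before left it, along the tool's axes as they then stand; what a row does not reach is not made up. A row lasts 1/10 s, in which the tool goes at most 50 mm and 8.59 degrees, less where a joint would pass 70% of its speed; a pose out of reach is approached as far as the arm can. A call with a number of a shift or a turn outside -1 to 1 is refused whole. A call with a gripper value outside its range is refused whole. The fingers move at their own pace and stop on an object; the grip force is fixed at half the most. Time passes only in rows, so rows that do not move let the fingers close, or fill a call up. It gives the time, the measured TCP pose, the force, the opening and the grip force at its end, in the units of the state.
- r.sense(): the state, without advancing time (a new reading comes with each control period).
- r.capture(name): name is "scene" or "side" or "wrist"; returns (picture, depth): 384x512x3 uint8, red, green, blue; 384x512 float32, m along the optical axis (not along the pixel's ray), 0 where there is no reading.
- r.get_calibration(name): a dict with "mtx" (3x3 intrinsics, pixels), "extrinsics" (4x4, takes a point from camera to world coordinates). Camera axes: x right, y up, looking along -z (the intrinsics and any distortion apply to the point x, -y, -z); pixel columns grow to the right and rows downward; lengths in m; the calibration is good to about 2 mm. The wrist camera is an equidistant fisheye: a pixel r from the principal point sees the ray r / f radians off the axis. A picture is of the moment at which its call begins: read the wrist's pose just before it. get_calibration takes no time and is no camera call; for the wrist camera it gives the pose at the moment of the call.
- r.finish_job(): hands the job in; it is judged then, once.
The state is a dict: "time_s": time; "joints": joint angles; "joint_velocities": joint speeds; "effort": joint torques, N m; "tcp_pos": TCP position; "ee_rot": TCP orientation; "wrist_force": force on the tool from outside, world axes, zero at the start; "moment": the same for the moment, N m; "gripper_width": opening from 0.0 (shut) to 1.0 (fully open); "gripper_force": force on a finger pad.
Only numpy, scipy, OpenCV 4.12 (cv2) and the standard library are available. Lean on these libraries where they do the work, as an engineer would, in place of code of your own. Each camera call takes 0.05 s, during which the arm holds its last target. There are 200 camera calls.

## Working session

There is one attempt and no reset: what is moved stays moved. The work goes in short steps, Python scripts to look and compute and a tool call to move; the robot and the scene stay as the last step left them, time stands still between calls to the robot, and variables do not carry over. Pictures are saved under pics/ and viewed, at most 10 in all, crops included, and the job is handed in when it is done.

Besides the shell and the picture viewer there is one more tool, called after ">>>" as name(argument=value, ...) on one line, values as JSON. jog_arm: Moves the arm, as the interface text tells. Scaled input: -1 to 1 covers 0.025 m each way for a shift and 8 degrees each way for a turn. Its arguments: {"type":"object","properties":{"plan":{"type":"string"}},"required":["plan"]}

```bash
mkdir -p pics; cat > h.py <<'E'
import numpy as np,cv2
from station import r
def cap(n,f):
    p,d=r.capture(n); cv2.imwrite(f'pics/{f}.png',cv2.cvtColor(p,cv2.COLOR_RGB2BGR)); np.save(f'pics/{f}.npy',d); return p,d
def px(n,d,u,v):
    c=r.get_calibration(n);K=c['mtx'];z=d[int(v),int(u)]
    p=np.array([(u-K[0,2])/K[0,0]*z,-(v-K[1,2])/K[1,1]*z,-z,1]);return (np.array(c['extrinsics'])@p)[:3]
def proj(n,P):
    c=r.get_calibration(n);K=c['mtx'];P=np.atleast_2d(P)
    q=(np.linalg.inv(c['extrinsics'])@np.c_[P,np.ones(len(P))].T)[:3]
    return np.c_[K[0,0]*q[0]/-q[2]+K[0,2],K[1,2]-K[1,1]*q[1]/-q[2]]
E
python3 - <<'E'
from h import *
a,_=cap('scene','scene0');b,_=cap('side','side0')
for n in('scene','side'):
  c=r.get_calibration(n);print(n,c['mtx'],np.round(c['extrinsics'],3))
for f in('scene0','side0'):
  im=cv2.imread(f'pics/{f}.png');cv2.imwrite(f'pics/{f}b.png',cv2.resize(im,(800,600),interpolation=cv2.INTER_CUBIC))
s=r.sense();print(s)
E
```

```text
scene [[440.94336193   0.         254.50507447]
 [  0.         440.94336193 186.01148996]
 [  0.           0.           1.        ]] [[ 0.462 -0.667  0.585  1.27 ]
 [ 0.887  0.344 -0.309 -0.333]
 [ 0.005  0.661  0.75   1.029]
 [ 0.     0.     0.     1.   ]]
side [[495.90450244   0.         250.46946498]
 [  0.         495.90450244 186.87833088]
 [  0.           0.           1.        ]] [[-0.681  0.39  -0.62  -0.525]
 [-0.733 -0.36   0.578  1.011]
 [ 0.002  0.848  0.53   0.999]
 [ 0.     0.     0.     1.   ]]
{'time_s': 0.1, 'joints': array([-5.49706411e+01,  2.20867760e+01,  3.87399548e-01, -2.45982894e-02,
       -6.84105882e+01, -1.48161634e+01]), 'joint_velocities': array([ 0.00440653, -0.18370836,  0.20109794,  0.13543074, -0.0429214 ,
       -0.05433833]), 'effort': array([-5.22649152e-04, -3.91690028e+01,  1.87935519e+01,  4.23190668e+00,
        1.34567893e-02, -6.88891964e-05]), 'tcp_pos': array([ 0.21577074, -0.58600268,  0.22156499]), 'ee_rot': array([[-9.38468135e-01, -3.45364966e-01, -7.74730792e-04],
       [-3.45365819e-01,  9.38466413e-01,  1.80070286e-03],
       [ 1.05159146e-04,  1.95746779e-03, -9.99998079e-01]]), 'wrist_force': array([-0.06352991, -0.03005299,  1.23993725]), 'moment': array([ 0.00567638,  0.00233019, -0.01644724]), 'gripper_force': 0.0, 'gripper_width': 1.0022939520327938}
```

View pics/scene0b.png

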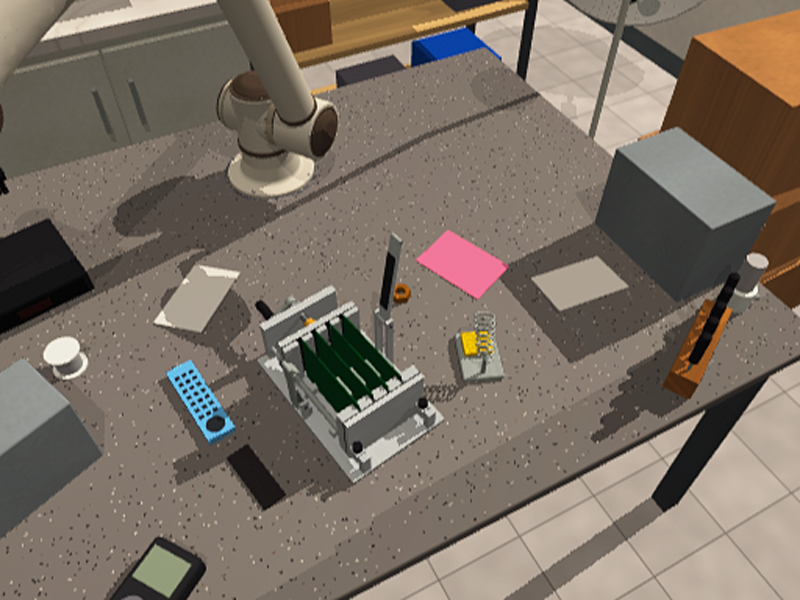

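View pics/side0b.png

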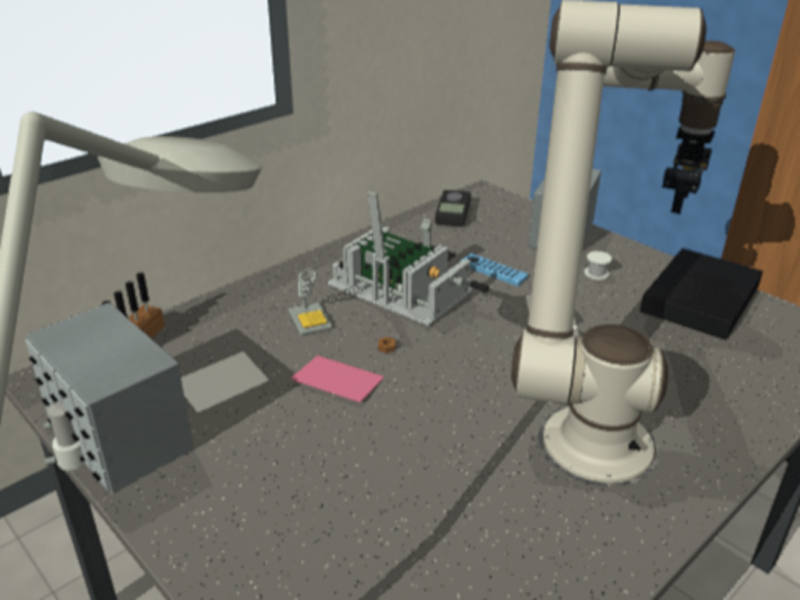

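Scene: rack at about (345,390) with its crank end at (265,310), bar upright at (392,270), spare boards pink (462,262) and white (197,297) are decoys; the nut is at (401,293), iron holder (480,350), remote (200,400), window (255,475). Close crops next.

```bash
python3 - <<'E'
from h import *
im=cv2.imread('pics/scene0.png')[140:315,150:290];a=cv2.resize(im,None,fx=3.4,fy=3.4,interpolation=cv2.INTER_CUBIC)
im=cv2.imread('pics/side0.png')[115:215,205:315];b=cv2.resize(im,None,fx=5,fy=5,interpolation=cv2.INTER_CUBIC)
print(a.shape,b.shape);cv2.imwrite('pics/c1.png',a);cv2.imwrite('pics/c2.png',b)
E
```

```text
(595, 476, 3) (500, 550, 3)
```

View pics/c1.png

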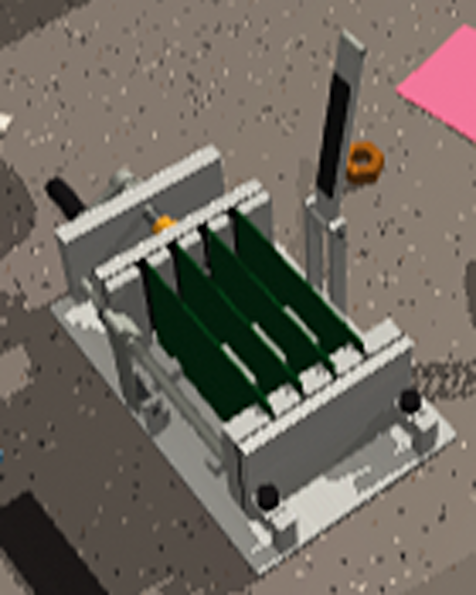

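View pics/c2.png

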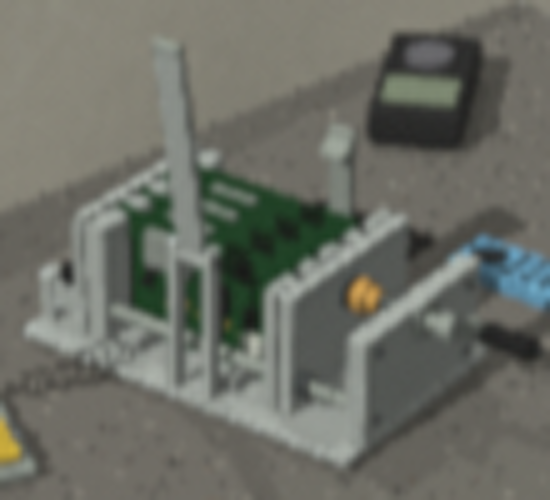

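```bash
cat >> h.py <<'E'
def S(u,v): return [u/3.4+150,v/3.4+140]
def D(u,v): return [u/5+205,v/5+115]
def w(P,t):
    x,y,a=t;P=np.atleast_2d(P).astype(float);c,s=np.cos(a),np.sin(a)
    return np.c_[x+c*P[:,0]-s*P[:,1],y+s*P[:,0]+c*P[:,1],P[:,2]]
E
python3 - <<'E'
from h import *
from scipy.optimize import least_squares
A=[((.15,-.095,0),S(263,573)),((.15,.095,.004),S(456,435)),((-.15,-.095,.004),S(53,306))]
B=[((-.15,.095,0),D(345,468)),((.15,.095,0.004),D(28,328))]
f=lambda t:np.r_[(proj('scene',w([a for a,_ in A],t))-[b for _,b in A]).ravel(),(proj('side',w([a for a,_ in B],t))-[b for _,b in B]).ravel()]
best=min((least_squares(f,[.6,-.1,a0]) for a0 in np.arange(-3,3,.7)),key=lambda q:q.cost)
t=best.x;print(t,np.degrees(t[2]),np.round(best.fun,1));np.save('t.npy',t)
kn=lambda q:(-.199,-.045*np.sin(q),.085+.045*np.cos(q))
g=lambda q:np.r_[(proj('scene',w([kn(q[0])],t))-S(63,198)).ravel(),(proj('side',w([kn(q[0])],t))-D(512,343)).ravel()]
for q0 in(-2,0,2):
  k=least_squares(g,[q0]);print(k.x,k.cost,k.fun,w([kn(k.x[0])],t))
N={'nose':(-.01,-.088,.137),'hinge':(-.01,.088,.128),'plate':(-.15,-.095,.1),'axis':(-.199,0,.085),'cpost':(-.01,-.088,.155)}
for n,p in N.items():
  u=proj('scene',w([p],t))[0];v=proj('side',w([p],t))[0];print(n,w([p],t),(u-[150,140])*3.4,(v-[205,115])*5)
# tip of bar
for a in(1.3,1.57,1.9,2.1):
  p=(-.01,.088-.174*np.cos(a),.128+.174*np.sin(a));print(a,(proj('scene',w([p],t))[0]-[150,140])*3.4,(proj('side',w([p],t))[0]-[205,115])*5)
d=np.load('pics/scene0.npy')
for u,v in [S(263,565),S(350,45),S(140,190),S(165,185),S(60,190)]:print(px('scene',d,u,v), w([[0,0,0]],t))
E
```

```text
[ 0.63509822 -0.09523291  0.17929273] 10.272716891871596 [-1.2  0.9  0.2  0.1 -0.6  0.7 -0.2  2.4 -1.4  2.5]
[-4.27712761] 1.2262332978075827 [ 1.10737918 -0.984607   -0.38156224 -0.33337256] [[ 0.44656493 -0.17087142  0.06602587]]
[2.0060573] 1.2262332978144788 [ 1.10737609 -0.98460941 -0.38156087 -0.33337726] [[ 0.44656494 -0.17087143  0.06602588]]
[2.00605693] 1.2262332978611854 [ 1.10737316 -0.9846117  -0.38155957 -0.33338173] [[ 0.44656494 -0.17087144  0.0660259 ]]
nose [[ 0.64095188 -0.18360562  0.137     ]] [130.40214528 321.14558874] [333.65667662 155.94072045]
hinge [[ 0.60956515 -0.01042688  0.128     ]] [324.99262423 213.83204436] [191.54772421 258.62807628]
plate [[ 0.50444441 -0.21546012  0.1       ]] [ 32.86934571 236.95251549] [494.29018788 250.14300967]
axis [[ 0.43928817 -0.13072132  0.085     ]] [105.89116308 157.34802189] [481.46301049 342.62937417]
cpost [[ 0.64095188 -0.18360562  0.155     ]] [127.68097854 306.54704842] [334.25282507 134.56480906]
1.3 [267.62120341  89.98603157] [231.60142315  18.96256851]
1.57 [322.17323723  53.95384684] [190.2383391   33.09058742]
1.9 [385.98955709  29.14995426] [138.02298754  74.76991946]
2.1 [419.71420813  25.18027571] [108.1587051 111.6555799]
[ 0.797892   -0.15744924  0.0105179 ] [[ 0.63509822 -0.09523291  0.        ]]
[0.61185979 0.00981714 0.30343937] [[ 0.63509822 -0.09523291  0.        ]]
[ 0.49878071 -0.12243058  0.10077555] [[ 0.63509822 -0.09523291  0.        ]]
[ 0.50244978 -0.102213    0.09993821] [[ 0.63509822 -0.09523291  0.        ]]
[ 0.44442766 -0.1751389   0.07213462] [[ 0.63509822 -0.09523291  0.        ]]
```

```bash
cat >> h.py <<'E'
def cloud(n,d):
    c=r.get_calibration(n);K=c['mtx'];v,u=np.mgrid[:384,:512]
    P=np.stack([(u-K[0,2])/K[0,0]*d,-(v-K[1,2])/K[1,1]*d,-d,np.ones_like(d)],-1)
    return (P@np.array(c['extrinsics']).T)[...,:3]
def inv(P,t):
    c,s=np.cos(t[2]),np.sin(t[2]);q=P-[t[0],t[1],0];return np.stack([c*q[...,0]+s*q[...,1],-s*q[...,0]+c*q[...,1],q[...,2]],-1)
E
python3 - <<'E'
from h import *
t=np.load('t.npy')
for n in('scene','side'):
  P=cloud(n,np.load(f'pics/{n}0.npy'));im=cv2.imread(f'pics/{n}0.png').astype(int);Q=inv(P,t)
  x,y,z=Q[...,0],Q[...,1],Q[...,2]
  def st(name,m):
    q=Q[m]
    if len(q)>4:
      print(n,name,len(q),'min',np.round(np.percentile(q,3,0),4),'med',np.round(np.median(q,0),4),'max',np.round(np.percentile(q,97,0),4), 'dx/dy',np.round(np.polyfit(q[:,1],q[:,0],1)[0],3))
  st('platetop',(abs(x+.142)<.015)&(abs(z-.1)<.004)&(abs(y)<.1))
  st('fartop',(x>.09)&(x<.14)&(abs(z-.113)<.004)&(abs(y)<.1))
  st('base',(abs(x)<.17)&(abs(y)<.11)&(z>.006)&(z<.013))
  st('knob',(x<-.165)&(x>-.24)&(abs(y)<.07)&(z>.03)&(im.max(-1)<70))
  st('crankarm',(x<-.155)&(x>-.24)&(abs(y)<.07)&(z>.03)&(im.max(-1)>90))
  st('bar',(abs(x+.01)<.03)&(y>.05)&(y<.2)&(z>.15))
  m=(abs(x+.01)<.03)&(y>.05)&(y<.2)&(z>.15);q=Q[m];print('bar dy/dz',np.polyfit(q[:,2],q[:,1],1))
  st('catch',(abs(x+.01)<.03)&(y<-.07)&(y>-.12)&(z>.125))
  g=(abs(x)<.09)&(abs(y)<.06)&(abs(z-.117)<.006)&(im[...,1]>im[...,2]+8);st('boards',g)
  st('counter',(abs(x-.2)<.03)&(abs(y)<.1))
E
```

```text
scene platetop 285 min [-0.1459 -0.0761  0.0968] med [-0.136  -0.0078  0.1007] max [-0.1283  0.0642  0.1036] dx/dy -0.002
scene fartop 591 min [ 0.0908 -0.0765  0.1101] med [ 0.1052 -0.0088  0.1138] max [0.1196 0.0653 0.1167] dx/dy -0.001
scene base 238 min [-0.128  -0.0999  0.0065] med [ 0.1168 -0.0712  0.0119] max [0.1546 0.0829 0.013 ] dx/dy 0.707
scene knob 75 min [-0.2138 -0.0535  0.0673] med [-0.1937 -0.0478  0.0719] max [-0.174  -0.0379  0.0764] dx/dy -0.127
scene crankarm 52 min [-0.1965 -0.0529  0.0669] med [-0.166  -0.0165  0.0862] max [-0.1576  0.0016  0.0981] dx/dy 0.334
scene bar 409 min [-0.0145  0.0825  0.1563] med [-0.0007  0.0952  0.2368] max [0.0064 0.1097 0.3041] dx/dy 0.088
bar dy/dz [0.16242338 0.05741347]
scene catch 79 min [-0.0142 -0.1072  0.1291] med [-0.0008 -0.102   0.1456] max [ 0.0063 -0.0894  0.1575] dx/dy 0.175
scene boards 442 min [-0.057  -0.0466  0.1113] med [ 0.0188 -0.0113  0.1175] max [0.087  0.0396 0.1222] dx/dy 0.022
scene counter 1894 min [ 0.1716 -0.094  -0.7506] med [0.1995 0.0036 0.001 ] max [0.2281 0.0948 0.0048] dx/dy -0.012
side platetop 
[... 355 characters left out ...]
 -0.0477  0.0596] med [-0.1987 -0.0402  0.0685] max [-0.173  -0.032   0.0751] dx/dy 0.212
side crankarm 30 min [-0.1731 -0.0492  0.0703] med [-0.1672 -0.0007  0.0872] max [-0.1558  0.0058  0.0993] dx/dy -0.021
side bar 241 min [-0.019   0.087   0.1534] med [-0.0093  0.1008  0.2314] max [0.005  0.1145 0.3027] dx/dy 0.032
bar dy/dz [0.15454775 0.0654478 ]
side catch 46 min [-0.0185 -0.1078  0.1269] med [-0.0083 -0.0967  0.1453] max [ 0.0062 -0.0891  0.1577] dx/dy 0.038
side boards 292 min [-0.0622 -0.0471  0.1112] med [-0.     -0.0008  0.116 ] max [0.0815 0.0431 0.1218] dx/dy 0.006
side counter 164 min [ 0.1744 -0.045  -0.003 ] med [0.2098 0.0457 0.0018] max [0.2293 0.0952 0.0068] dx/dy -0.248
```

>>> jog_arm(plan="0 0 0 0 0 0.62 -1;0 0 0 0 0 0.62 -1;0 0 0 0 -0.94 0 -1;0 0 0 0 -0.94 0 -1;0 0 0 0 -0.94 0 -1;0 0 0 0 -0.94 0 -1;0 0 0 0 0 0 -1;0 0 0 0 0 0 -1;0 0 0 0 0 0 -1;0 0 0 0 0 0 -1")

```text
time_s: 1.1
tcp_pos: [0.2171, -0.5859, 0.2227]
ee_rot: [[-0.852, -0.181, 0.492], [-0.157, 0.984, 0.09], [-0.5, -0.0, -0.866]]
wrist_force: [-0.1, -0.7, -1.0]
gripper_width: 0.997
gripper_force: 0.0
```

```bash
cat >> h.py <<'E'
T=np.load('t.npy');T=np.r_[w([[.003,-.0035,0]],T)[0][:2],T[2]]
def go(target_rack, grasp=0):  # prints tool-axis shift (units of 25 mm) to TCP target given in rack coords
    s=r.sense();R=np.array(s['ee_rot']);p=w([target_rack],T)[0]-R[:,2]*grasp*-.019
    d=R.T@(p-s['tcp_pos']);print('t',round(s['time_s'],1),'target',np.round(p,4),'tcp',np.round(s['tcp_pos'],4),'units',np.round(d/.025,2),'F',np.round(s['wrist_force'],1),'w',round(s['gripper_width'],3))
    return d
def rr():
    s=r.sense();c,q=np.cos(T[2]),np.sin(T[2]);M=np.array([[c,-q,0],[q,c,0],[0,0,1]])
    print('R in rack',np.round(M.T@s['ee_rot'],3).tolist(),'F rack',np.round(M.T@s['wrist_force'],1),'tcp rack',np.round(inv(np.array(s['tcp_pos']),T),4),'j',np.round(s['joints'],1))
E
python3 - <<'E'
from h import *
rr();go((-.205,-.041,.0655),1)
E
```

```text
R in rack [[-0.866, -0.003, 0.5], [-0.002, 1.0, 0.001], [-0.5, -0.0, -0.866]] F rack [-0.2 -0.6 -1. ] tcp rack [-0.5018 -0.4048  0.2227] j [-71.1  22.7   7.1 -31.3 -72.2   0.7]
t 1.1 target [ 0.4536 -0.1733  0.049 ] tcp [ 0.2171 -0.5859  0.2227] units [-7.17 14.52 12.16] F [-0.1 -0.7 -1. ] w 0.997
```

>>> jog_arm(plan="-0.4 0.9 0.3 0 0 0 -1;-0.4 0.9 0.3 0 0 0 -1;-0.4 0.9 0.3 0 0 0 -1;-0.4 0.9 0.3 0 0 0 -1;-0.4 0.9 0.3 0 0 0 -1;-0.4 0.9 0.3 0 0 0 -1;-0.4 0.9 0.3 0 0 0 -1;-0.4 0.9 0.3 0 0 0 -1;-0.4 0.9 0.3 0 0 0 -1;-0.4 0.9 0.3 0 0 0 -1")

```text
time_s: 2.1
tcp_pos: [0.2987, -0.3414, 0.2081]
ee_rot: [[-0.851, -0.181, 0.493], [-0.157, 0.984, 0.09], [-0.501, -0.001, -0.865]]
wrist_force: [1.5, 0.9, -0.3]
gripper_width: 0.998
gripper_force: 0.0
```

```bash
python3 - <<'E'
from h import *
rr();go((-.205,-.041,.0655),1)
E
```

```text
R in rack [[-0.865, -0.003, 0.501], [-0.003, 1.0, 0.0], [-0.501, -0.001, -0.865]] F rack [ 1.6  0.7 -0.3] tcp rack [-0.3779 -0.1787  0.2081] j [-48.3   2.5 -21.9 -32.2 -53.5 -14.6]
t 2.1 target [ 0.4536 -0.1733  0.0491] tcp [ 0.2987 -0.3414  0.2081] units [-3.14  5.5   9.16] F [ 1.5  0.9 -0.3] w 0.998
```

>>> jog_arm(plan="-0.3 0.6 0.6 0 0 0 -1;-0.3 0.6 0.6 0 0 0 -1;-0.3 0.6 0.6 0 0 0 -1;-0.3 0.6 0.6 0 0 0 -1;-0.3 0.6 0.6 0 0 0 -1;-0.3 0.6 0.6 0 0 0 -1;-0.3 0.6 0.6 0 0 0 -1;-0.3 0.6 0.6 0 0 0 -1;-0.3 0.6 0.6 0 0 0 -1;-0.4 0.1 0.6 0 0 0 -1")

```text
time_s: 3.1
tcp_pos: [0.4133, -0.1796, 0.1168]
ee_rot: [[-0.851, -0.183, 0.493], [-0.158, 0.983, 0.092], [-0.501, 0.0, -0.865]]
wrist_force: [-0.0, -0.5, 0.1]
gripper_width: 1.002
gripper_force: 0.0
```

```bash
python3 - <<'E'
from h import *
rr();go((-.205,-.041,.0655),1)
p,d=cap('wrist','wr1')
c=r.get_calibration('wrist');print(c['mtx'],np.round(c['extrinsics'],3))
cv2.imwrite('pics/wr1b.png',cv2.resize(cv2.imread('pics/wr1.png'),(800,600)))
E
```

```text
R in rack [[-0.865, -0.005, 0.501], [-0.004, 1.0, 0.002], [-0.501, 0.0, -0.865]] F rack [-0.1 -0.5  0.1] tcp rack [-0.2363 -0.04    0.1168] j [-14.3   4.5 -37.  -31.3 -23.9 -39.1]
t 3.1 target [ 0.4536 -0.1733  0.0491] tcp [ 0.4133 -0.1796  0.1168] units [-0.06 -0.05  3.16] F [-0.  -0.5  0.1] w 1.002
[[297.31863964   0.         253.16796387]
 [  0.         297.31863964 185.82793756]
 [  0.           0.           1.        ]] [[-0.184 -0.701 -0.689  0.279]
 [ 0.983 -0.132 -0.129 -0.206]
 [-0.    -0.701  0.713  0.223]
 [ 0.     0.     0.     1.   ]]
```

View pics/wr1b.png

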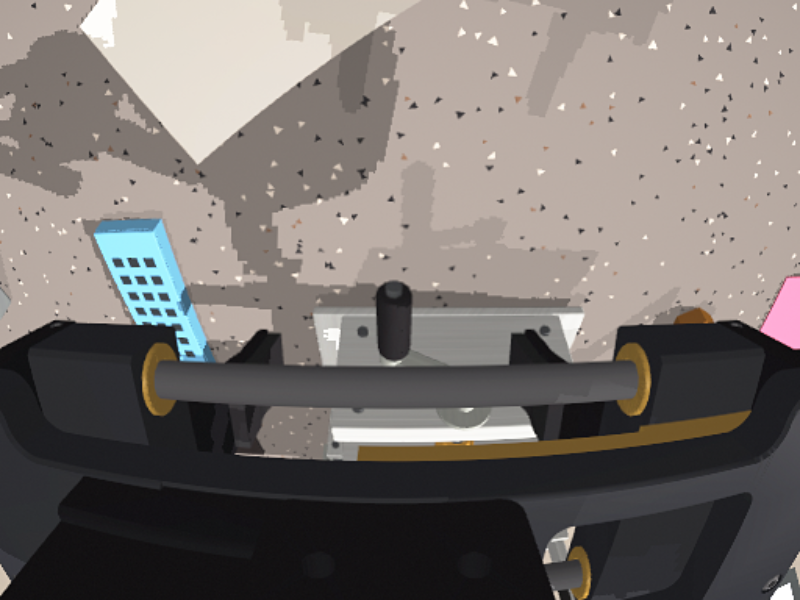

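The knob is between the fingers (394,320), centred. Descend and close.

>>> jog_arm(plan="0 0 0.4 0 0 0 -1;0 0 0.4 0 0 0 -1;0 0 0.4 0 0 0 -1;0 0 0.4 0 0 0 -1;0 0 0.4 0 0 0 -1;0 0 0.4 0 0 0 -1;0 0 0.4 0 0 0 -1;-0.06 -0.05 0.35 0 0 0 -1;0 0 0 0 0 0 -1;0 0 0 0 0 0 -1")

```text
time_s: 4.15
tcp_pos: [0.4535, -0.1765, 0.0492]
ee_rot: [[-0.852, -0.178, 0.493], [-0.154, 0.984, 0.089], [-0.501, 0.0, -0.866]]
wrist_force: [-0.1, -0.0, 0.6]
gripper_width: 1.0
gripper_force: 0.0
```

```bash
python3 - <<'E'
from h import *
rr();go((-.205,-.041,.0655),1)
E
```

```text
R in rack [[-0.866, 0.0, 0.501], [0.0, 1.0, 0.0], [-0.501, 0.0, -0.866]] F rack [-0.1 -0.   0.6] tcp rack [-0.1961 -0.0441  0.0492] j [-15.5  15.6 -33.3 -43.6 -18.4 -25.3]
t 4.2 target [ 0.4536 -0.1733  0.0491] tcp [ 0.4535 -0.1765  0.0492] units [-0.02  0.12  0.02] F [-0.1 -0.   0.6] w 1.0
```

```bash
cat > kin.py <<'E'
from h import *
from scipy.spatial.transform import Rotation as Ro
from scipy.optimize import least_squares
J=np.array([[-54.97,22.087,.387,0,-68.41,-14.8],[-71.1,22.7,7.1,-31.3,-72.2,.7],[-48.3,2.5,-21.9,-32.2,-53.5,-14.6],[-14.3,4.5,-37,-31.3,-23.9,-39.1],[-15.5,15.6,-33.3,-43.6,-18.4,-25.3]])
X=np.array([[.2158,-.586,.2216],[.2171,-.5859,.2227],[.2987,-.3414,.2081],[.4133,-.1796,.1168],[.4535,-.1765,.0492]])
Z=np.array([[0,0.002,-1],[.492,.09,-.866],[.493,.09,-.865],[.493,.092,-.865],[.493,.089,-.866]])
def fk(q,k,s4=1):
    a1,d1,a2,a3,d4,d6,b=k
    y=lambda a:Ro.from_euler('y',a,degrees=True)
    R1=Ro.from_euler('z',q[0],degrees=True);R2=R1*y(q[1]);R3=R2*y(-q[2]);R4=R3*Ro.from_euler('x',s4*q[3],degrees=True);R5=R4*y(-q[4])
    p=R1.apply([a1,b,d1])+R2.apply([0,0,a2])+R3.apply([d4,0,a3])+R5.apply([d6,0,0])
    R6=R5*Ro.from_euler('x',q[5],degrees=True)
    return p,R6.as_matrix()
def fit(s4):
    f=lambda k:np.concatenate([np.r_[fk(q,k,s4)[0]-x,.3*(fk(q,k,s4)[1][:,0]-z)] for q,x,z in zip(J,X,Z)])
    return least_squares(f,[0,.3,.4,0,.4,.2,-.1])
E
python3 - <<'E'
from kin import *
for s in(1,-1):
  m=fit(s);print(s,m.cost,np.round(m.x,4),np.round(m.fun.reshape(-1,6),3))
for q in J[:2]:
  print(np.round(fk(q,m.x,-1)[1],3))
E
```

```text
1 0.09515180318492845 [ 0.2331 -0.4646  0.295   0.2198  0.2229 -0.3022 -0.1355] [[ 0.037 -0.01   0.011 -0.    -0.     0.   ]
 [-0.01   0.025 -0.002 -0.281 -0.097  0.   ]
 [ 0.003 -0.007 -0.009 -0.192 -0.171 -0.   ]
 [-0.013  0.003 -0.009 -0.031 -0.123 -0.   ]
 [-0.002 -0.021  0.008 -0.035 -0.126  0.   ]]
-1 0.0030148431907567374 [-0.0578  0.1725  0.5547 -0.0633  0.4928  0.2754 -0.1282] [[ 0.015  0.034 -0.052 -0.    -0.     0.   ]
 [-0.004 -0.012  0.03   0.    -0.     0.   ]
 [ 0.    -0.01   0.019  0.     0.    -0.   ]
 [-0.006  0.003 -0.003  0.    -0.    -0.   ]
 [ 0.002 -0.021  0.006  0.     0.     0.   ]]
[[-0.001  0.645  0.764]
 [ 0.002  0.764 -0.645]
 [-1.     0.    -0.002]]
[[ 0.492  0.856  0.159]
 [ 0.089  0.133 -0.987]
 [-0.866  0.5   -0.011]]
```

```bash
cat >> kin.py <<'E'
def fk(q,k,s4=-1):
    a1,d1,a2,a3,d4,d6,b,b5,c5=k
    y=lambda a:Ro.from_euler('y',a,degrees=True)
    R1=Ro.from_euler('z',q[0],degrees=True);R2=R1*y(q[1]);R3=R2*y(-q[2]);R4=R3*Ro.from_euler('x',s4*q[3],degrees=True);R5=R4*y(-q[4])
    p=R1.apply([a1,b,d1])+R2.apply([0,0,a2])+R3.apply([d4,0,a3])+R5.apply([d6,b5,c5])
    return p,(R5*Ro.from_euler('x',-q[5],degrees=True)).as_matrix()
def fit(s4=-1):
    f=lambda k:np.concatenate([np.r_[fk(q,k,s4)[0]-x,.3*(fk(q,k,s4)[1][:,0]-z)] for q,x,z in zip(J,X,Z)]+[1e-4*np.array(k)])
    return least_squares(f,[0,.3,.4,0,.4,.2,0,-.1,0])
E
python3 - <<'E'
from kin import *
m=fit();print(m.cost,np.round(m.x,4),np.round(m.fun[:30].reshape(-1,6)[:,:3],4));np.save('k.npy',m.x)
for q in J: print(np.round(fk(q,m.x)[1],3).tolist())
E
```

```text
4.0614566914254154e-07 [-3.000e-04  1.616e-01  5.638e-01  3.000e-04  4.216e-01  3.067e-01
  8.000e-04 -1.604e-01  6.000e-04] [[-0.0001  0.0002  0.0001]
 [-0.0002 -0.0002  0.0001]
 [ 0.0002  0.0003 -0.0003]
 [-0.     -0.      0.0002]
 [ 0.     -0.0001 -0.0001]]
[[-0.001, 0.938, 0.346], [0.002, 0.346, -0.938], [-1.0, -0.0, -0.002]]
[[0.492, 0.852, 0.18], [0.089, 0.157, -0.984], [-0.866, 0.5, 0.002]]
[[0.493, 0.851, 0.18], [0.09, 0.156, -0.984], [-0.865, 0.501, -0.0]]
[[0.493, 0.85, 0.183], [0.091, 0.158, -0.983], [-0.865, 0.502, 0.0]]
[[0.493, 0.852, 0.177], [0.089, 0.153, -0.984], [-0.865, 0.501, -0.0]]
```

```bash
cat >> kin.py <<'E'
K0=np.load('k.npy')
lo=np.array([-179.83,-69.29,-61.27,-181.25,-171.15,-177.46]);hi=np.array([179.83,118.12,80.66,117.63,-9.14,177.46])
def tool(q):
    p,M=fk(q,K0);return p,np.c_[-M[:,1],-M[:,2],M[:,0]]
def ik(p,R,q0):
    f=lambda q:np.r_[tool(q)[0]-p,.3*(tool(q)[1]-R).ravel()]
    s=least_squares(f,q0,x_scale=10,bounds=(lo-60,hi+60));return s.x,s.cost
def Rr(tilt,yaw=0):
    c,s=np.cos(T[2]),np.sin(T[2]);M=np.array([[c,-s,0],[s,c,0],[0,0,1]])
    return M@Ro.from_euler('z',yaw,degrees=True).as_matrix()@np.array([[-1,0,0],[0,1,0],[0,0,-1.]])@Ro.from_euler('y',-tilt,degrees=True).as_matrix()
E
python3 - <<'E'
from kin import *
for tilt,yaw in((30,0),(20,0),(10,0),(30,30),(30,-30),(20,-30),(20,30)):
  q=J[4];o=[]
  R=Rr(tilt,yaw)
  for a in np.radians(np.arange(115,115+361,30)):
    p=w([(-.205,-.045*np.sin(a),.085+.045*np.cos(a))],T)[0]+R[:,2]*.019
    q,c=ik(p,R,q);o.append(np.r_[q,c])
  o=np.array(o);print(tilt,yaw,'j5',np.round(o[:,4]),'j4',np.round(o[:,3]),'j3',np.round(o[:,2].min()),'c',o[:,6].max())
E
```

```text
30 0 j5 [-18. -16. -14. -11.  -8.  -5.  -6. -11. -16. -19. -20. -19. -18.] j4 [-43. -48. -51. -49. -41. -27. -17. -18. -22. -27. -32. -38. -43.] j3 -48.0 c 9.283325252801333e-17
20 0 j5 [-18. -15. -12.  -9.  -8. -11. -16. -20. -23. -25. -24. -22. -18.] j4 [-18. -20. -19. -14.  -7.  -2.  -2.  -5.  -7. -10. -13. -16. -18.] j3 -49.0 c 7.826184016712407e-19
10 0 j5 [-26. -23. -20. -19. -21. -24. -29. -32. -35. -35. -33. -30. -26.] j4 [-5. -5. -4. -3. -1. -0. -1. -1. -2. -3. -4. -5. -5.] j3 -44.0 c 1.7073017534001968e-17
30 30 j5 [-40. -37. -35. -34. -33. -34. -36. -39. -42. -43. -43. -42. -40.] j4 [-44. -47. -49. -50. -48. -45. -42. -40. -39. -39. -40. -42. -44.] j3 -31.0 c 9.644278423277396e-21
30 -30 j5 [ 6.  7. -7. -7. -6. -4.  0.  0.  2.  3.  4.  3. -7.] j4 [ -33.  -46. -134. -139. -145. -156. -180. -235. -241. -241. -241. -241.
 -135.] j3 -63.0 c 0.002352978588857179
20 -30 j5 [-4. -4. -4.  3.  3.  3.  2. 11. 13. 12.  5. -2. -4.] j4 [ 45.  35.  37. 161. 154. 138. 121. 149. 150. 145. 117.  63.  45.] j3 -64.0 c 0.001015877422463668
20 30 j5 [-35. -32. -30. -28. -29. -30. -33. -37. -39. -40. -40. -38. -35.] j4 [-29. -31. -32. -32. -30. -27. -25. -24. -24. -24. -25. -27. -29.] j3 -34.0 c 2.6015014980094552e-20
```

```bash
python3 - <<'E'
from kin import *
c,s=np.cos(T[2]),np.sin(T[2]);M=np.array([[c,-s,0],[s,c,0],[0,0,1]])
for tilt,ph in((10,0),(15,0),(15,15),(20,20),(25,20),(20,30),(30,30),(30,45),(15,-15),(20,-30)):
  q=J[4];o=[]
  R=M@Ro.from_euler('x',ph,degrees=True).as_matrix()@M.T@Rr(tilt)
  for a in np.radians(np.arange(115,115+361,30)):
    p=w([(-.21,-.045*np.sin(a),.085+.045*np.cos(a))],T)[0]+R[:,2]*.019
    q,cc=ik(p,R,q);o.append(np.r_[q,cc])
  o=np.array(o);print(tilt,ph,'j5',np.round(o[:,4]),'j4',np.round(o[:,3]),'j3',np.round(o[:,2].min()),'c',o[:,6].max())
E
```

```text
10 0 j5 [-26. -22. -20. -19. -21. -24. -29. -32. -34. -35. -33. -30. -26.] j4 [-5. -5. -4. -3. -1. -0. -1. -1. -2. -3. -4. -5. -5.] j3 -44.0 c 2.1755636748123573e-17
15 0 j5 [-22. -18. -15. -13. -14. -18. -22. -26. -29. -29. -28. -25. -22.] j4 [-11. -11. -10.  -6.  -3.  -1.  -1.  -3.  -4.  -6.  -8.  -9. -11.] j3 -47.0 c 7.876834816373653e-18
15 15 j5 [-42. -39. -37. -36. -36. -38. -41. -44. -46. -47. -47. -45. -42.] j4 [-31. -32. -34. -34. -33. -31. -29. -27. -27. -27. -28. -29. -31.] j3 -31.0 c 8.239610407521245e-18
20 20 j5 [-46. -43. -41. -40. -40. -41. -43. -46. -49. -50. -50. -48. -46.] j4 [-39. -41. -43. -44. -43. -41. -39. -37. -36. -36. -36. -38. -39.] j3 -29.0 c 8.728288673474488e-19
25 20 j5 [-45. -42. -40. -39. -38. -39. -41. -44. -47. -48. -48. -47. -45.] j4 [-45. -48. -50. -50. -49. -47. -44. -42. -41. -41. -42. -43. -45.] j3 -30.0 c 4.312292863767486e-19
20 30 j5 [-57. -55. -53. -51. -51. -52. -55. -57. -60. -61. -61. -60. -57.] j4 [-44. -45. -47. -48. -48. -47. -45. -43. -42. -42. -42. -42. -44.] j3 -24.0 c 2.228140112896779e-23
30 30 j5 [-55. -53. -51. -49. -49. -50. -51. -54. -56. -57. -58. -57. -55.] j4 [-54. -56. -58. -59. -59. -58. -55. -53. -52. -51. -51. -52. -54.] j3 -27.0 c 2.0985725948887642e-22
30 45 j5 [-69. -67. -65. -64. -64. -64. -66. -68. -70. -72. -72. -71. -69.] j4 [-56. -58. -60. -61. -62. -61. -60. -58. -57. -56. -55. -56. -56.] j3 -23.0 c 4.774520159669355e-22
15 -15 j5 [ 3.  1.  0.  0.  1.  7. 12. 15. 16. 14.  9.  3.  3.] j4 [161. 172. 178. 178. 173. 178. 178. 176. 173. 169. 161. 148. 161.] j3 -56.0 c 0.00012293439567225258
20 -30 j5 [12. 15. 18. 20. 21. 21. 21. 19. 16. 12. 10. 10. 12.] j4 [-123. -113. -109. -111. -116. -122. -130. -137. -142. -145. -143. -134.
 -123.] j3 -39.0 c 2.058159709621244e-18
```

```bash
cat >> kin.py <<'E'
c,s=np.cos(T[2]),np.sin(T[2]);M=np.array([[c,-s,0],[s,c,0],[0,0,1]])
RG=M@Ro.from_euler('x',20,degrees=True).as_matrix()@M.T@Rr(25)
E
python3 - <<'E'
from kin import *
s=r.sense();R=np.array(s['ee_rot'])
v=Ro.from_matrix(R.T@RG).as_rotvec(degrees=True);print('turn/8',v/8)
p=w([(-.209,-.041,.0655)],T)[0]+RG[:,2]*.019
print('shift in new tool',RG.T@(p-s['tcp_pos'])/.025,p)
E
```

```text
turn/8 [-2.21716785  0.6249096   1.15442558]
shift in new tool [0.22403424 0.33846986 0.02408369] [ 0.44718696 -0.16852922  0.04931864]
```

>>> jog_arm(plan="0 0 0 -0.55 0.16 0.29 -1;0.05 0.1 0 -0.55 0.16 0.29 -1;0.05 0.1 0 -0.55 0.16 0.29 -1;0.05 0.1 0 -0.55 0.16 0.29 -1;0.08 0.05 0.02 0 0 0 -1;0 0 0 0 0 0 -1;0 0 0 0 0 0 -1;0 0 0 0 0 0 -1;0 0 0 0 0 0 -1;0 0 0 0 0 0 -1")

```text
time_s: 5.15
tcp_pos: [0.4471, -0.1676, 0.0484]
ee_rot: [[-0.918, -0.167, 0.36], [-0.02, 0.926, 0.378], [-0.396, 0.34, -0.853]]
wrist_force: [-0.4, 1.9, 0.2]
gripper_width: 1.003
gripper_force: 0.0
```

```bash
python3 - <<'E'
from h import *
rr();go((-.209,-.041,.0655),1)
E
```

```text
R in rack [[-0.907, 0.001, 0.421], [0.144, 0.941, 0.308], [-0.396, 0.34, -0.853]] F rack [-0.1  1.9  0.2] tcp rack [-0.2009 -0.0342  0.0484] j [-25.3  21.3 -23.3 -45.2 -44.3 -26. ]
t 5.2 target [ 0.4472 -0.1686  0.0493] tcp [ 0.4471 -0.1676  0.0484] units [-0.02 -0.03 -0.04] F [-0.4  1.9  0.2] w 1.003
```

Good. Close on the knob.

>>> jog_arm(plan="0 0 0 0 0 0 1;0 0 0 0 0 0 1;0 0 0 0 0 0 1;0 0 0 0 0 0 1;0 0 0 0 0 0 1;0 0 0 0 0 0 1;0 0 0 0 0 0 1;0 0 0 0 0 0 1;0 0 0 0 0 0 1;0 0 0 0 0 0 1")

```text
time_s: 6.15
tcp_pos: [0.4472, -0.1686, 0.0481]
ee_rot: [[-0.918, -0.166, 0.36], [-0.02, 0.926, 0.377], [-0.396, 0.339, -0.854]]
wrist_force: [0.2, -2.1, -1.8]
gripper_width: 0.194
gripper_force: 30.0
```

```bash
cat >> kin.py <<'E'
def grasp_rack():
    s=r.sense();return inv(np.array(s['tcp_pos'])-np.array(s['ee_rot'])[:,2]*.019,T)
def ang():
    g=grasp_rack();return np.degrees(np.arctan2(-g[1],g[2]-.085)),np.hypot(g[1],g[2]-.085)
E
python3 - <<'E'
from kin import *
rr();print(grasp_rack(),ang(),r.sense()['gripper_width'],r.sense()['gripper_force'])
E
```

```text
R in rack [[-0.907, 0.002, 0.421], [0.144, 0.941, 0.306], [-0.396, 0.339, -0.854]] F rack [-0.2 -2.1 -1.8] tcp rack [-0.201  -0.0352  0.0481] j [-25.3  21.3 -23.3 -45.2 -44.2 -26. ]
[-0.20901853 -0.04103122  0.06427703] (np.float64(116.79622293128611), np.float64(0.04596740502757233)) 0.1944257800456693 30.008293837308884
```

```bash
cat >> kin.py <<'E'
def arc(a0,a1,n=10,rad=.045,fix=True):
    # rows from the present grasp position, joining the circle
    s=r.sense();R=M.T@np.array(s['ee_rot']);g=grasp_rack();cum=np.zeros(3)
    print('now',np.round(ang(),4),'g',np.round(g,4),'F',np.round(M.T@s['wrist_force'],1),'t',round(s['time_s'],2),'w',round(s['gripper_width'],3))
    for i in range(1,n+1):
        a=np.radians(a0+(a1-a0)*i/n);b=np.radians(a0)
        tgt=rad*np.array([0,-np.sin(a)+np.sin(b),np.cos(a)-np.cos(b)])
        d=np.round((R.T@tgt-cum)/.025,2);cum+=d*.025;print(*d,end='; ')
    print()
E
python3 - <<'E'
from kin import *
arc(116.8,236.8)
E
```

```text
now [1.167962e+02 4.600000e-02] g [-0.209  -0.041   0.0643] F [-0.2 -2.1 -1.8] t 6.15 w 0.194
0.15 0.08 0.33; 0.15 0.16 0.31; 0.13 0.23 0.27; 0.1 0.28 0.23; 0.08 0.33 0.16; 0.04 0.36 0.1; 0.02 0.38 0.03; -0.02 0.37 -0.04; -0.05 0.36 -0.11; -0.08 0.32 -0.18;
```

>>> jog_arm(plan="0.15 0.08 0.33 0 0 0 1;0.15 0.16 0.31 0 0 0 1;0.13 0.23 0.27 0 0 0 1;0.1 0.28 0.23 0 0 0 1;0.08 0.33 0.16 0 0 0 1;0.04 0.36 0.1 0 0 0 1;0.02 0.38 0.03 0 0 0 1;-0.02 0.37 -0.04 0 0 0 1;-0.05 0.36 -0.11 0 0 0 1;-0.08 0.32 -0.18 0 0 0 1")

```text
time_s: 7.15
tcp_pos: [0.4334, -0.0932, 0.0432]
ee_rot: [[-0.918, -0.164, 0.361], [-0.019, 0.927, 0.373], [-0.396, 0.336, -0.855]]
wrist_force: [1.2, -5.6, -7.3]
gripper_width: 0.196
gripper_force: 30.0
```

```bash
python3 - <<'E'
from kin import *
rr();arc(236.8,356.8)
E
```

```text
R in rack [[-0.907, 0.004, 0.422], [0.145, 0.942, 0.303], [-0.396, 0.336, -0.855]] F rack [ 0.2 -5.7 -7.3] tcp rack [-0.2011  0.0415  0.0432] j [-16.9  17.9 -29.7 -49.  -37.7 -28.9]
now [-1.255932e+02  4.390000e-02] g [-0.2091  0.0357  0.0594] F [ 0.2 -5.7 -7.3] t 7.15 w 0.196
-0.11 0.27 -0.23; -0.13 0.22 -0.28; -0.14 0.15 -0.32; -0.16 0.07 -0.33; -0.16 -0.01 -0.35; -0.15 -0.09 -0.33; -0.15 -0.16 -0.31; -0.12 -0.22 -0.27; -0.11 -0.29 -0.22; -0.08 -0.33 -0.16;
```

>>> jog_arm(plan="-0.11 0.27 -0.23 0 0 0 1;-0.13 0.22 -0.28 0 0 0 1;-0.14 0.15 -0.32 0 0 0 1;-0.16 0.07 -0.33 0 0 0 1;-0.16 -0.01 -0.35 0 0 0 1;-0.15 -0.09 -0.33 0 0 0 1;-0.15 -0.16 -0.31 0 0 0 1;-0.12 -0.22 -0.27 0 0 0 1;-0.11 -0.29 -0.22 0 0 0 1;-0.08 -0.33 -0.16 0 0 0 1")

```text
time_s: 8.15
tcp_pos: [0.4387, -0.1231, 0.1137]
ee_rot: [[-0.919, -0.167, 0.356], [-0.018, 0.922, 0.386], [-0.393, 0.348, -0.851]]
wrist_force: [4.3, 8.5, -4.7]
gripper_width: 0.197
gripper_force: 30.0
```

```bash
cat >> kin.py <<'E'
def tang():
    a=np.radians(ang()[0]);F=M.T@r.sense()['wrist_force']
    print('ang %.1f tangential %.1f radial %.1f'%(np.degrees(a)%360,-(F[1]*-np.cos(a)+F[2]*-np.sin(a)),F[1]*-np.sin(a)+F[2]*np.cos(a)))
E
python3 - <<'E'
from kin import *
tang();rr();arc(-3.2,116.8)
E
```

```text
ang 353.6 tangential 8.1 radial -3.8
R in rack [[-0.908, -0.0, 0.42], [0.146, 0.938, 0.316], [-0.393, 0.348, -0.851]] F rack [ 5.7  7.6 -4.7] tcp rack [-0.2013  0.0111  0.1137] j [-19.1  12.  -25.2 -41.1 -47.  -37.9]
now [-6.4337  0.0451] g [-0.2092  0.0051  0.1298] F [ 5.7  7.6 -4.7] t 8.15 w 0.197
-0.05 -0.36 -0.1; -0.01 -0.37 -0.04; 0.01 -0.38 0.04; 0.05 -0.35 0.11; 0.09 -0.33 0.17; 0.1 -0.28 0.23; 0.13 -0.22 0.28; 0.14 -0.15 0.31; 0.16 -0.07 0.34; 0.16 0.0 0.34;
```

>>> jog_arm(plan="-0.05 -0.36 -0.1 0 0 0 1;-0.01 -0.37 -0.04 0 0 0 1;0.01 -0.38 0.04 0 0 0 1;0.05 -0.35 0.11 0 0 0 1;0.09 -0.33 0.17 0 0 0 1;0.1 -0.28 0.23 0 0 0 1;0.13 -0.22 0.28 0 0 0 1;0.14 -0.15 0.31 0 0 0 1;0.16 -0.07 0.34 0 0 0 1;0.16 0 0.34 0 0 0 1")

```text
time_s: 9.15
tcp_pos: [0.4476, -0.1699, 0.0504]
ee_rot: [[-0.917, -0.169, 0.361], [-0.021, 0.925, 0.378], [-0.398, 0.339, -0.852]]
wrist_force: [-3.7, -2.3, 7.9]
gripper_width: 0.197
gripper_force: 30.0
```

```bash
python3 - <<'E'
from kin import *
tang();rr();arc(116.8,186.8)
P=inv(cloud('scene',cap('scene','s1')[1]),T);m=(P[...,0]>-.13)&(P[...,0]<.09)&(abs(P[...,1])<.075)&(abs(P[...,2]-.113)<.003)
q=P[m][:,0];print(np.histogram(q,np.arange(-.13,.09,.005)))
E
```

```text
ang 113.5 tangential 7.9 radial -1.7
R in rack [[-0.906, -0.001, 0.423], [0.143, 0.941, 0.308], [-0.398, 0.339, -0.852]] F rack [-4.  -1.6  7.9] tcp rack [-0.2008 -0.0365  0.0504] j [-25.5  21.2 -23.1 -45.1 -44.6 -26. ]
now [1.135342e+02 4.620000e-02] g [-0.2089 -0.0424  0.0666] F [-4.  -1.6  7.9] t 9.15 w 0.197
0.09 0.04 0.2; 0.09 0.07 0.19; 0.08 0.09 0.18; 0.08 0.11 0.17; 0.08 0.14 0.15; 0.06 0.16 0.14; 0.06 0.17 0.12; 0.04 0.19 0.11; 0.04 0.2 0.07; 0.03 0.21 0.06; 
(array([ 0,  0,  0,  0,  0,  0,  0,  0,  0,  0,  3, 38, 51, 71, 60, 57, 33,
        5,  8,  4,  5,  4,  6,  7,  6,  6,  6,  6,  6,  6,  5,  8,  9,  6,
        6, 14,  8, 15,  4, 11,  7,  6,  7]), array([-1.30000000e-01, -1.25000000e-01, -1.20000000e-01, -1.15000000e-01,
       -1.10000000e-01, -1.05000000e-01, -1.00000000e-01, -9.50000000e-02,
       -9.00000000e-02, -8.50000000e-02, -8.00000000e-02, -7.50000000e-02,
       -7.00000000e-02, -6.50000000e-02, -6.00000000e-02, -5.50000000e-02,
       -5.00000000e-02, -4.50000000e-02, -4.00000000e-02, -3.50000000e-02,
       -3.00000000e-02, -2.50000000e-02, -2.00000000e-02, -1.50000000e-02,
       -1.00000000e-02, -5.00000000e-03,  1.11022302e-16,  5.00000000e-03,
        1.00000000e-02,  1.50000000e-02,  2.00000000e-02,  2.50000000e-02,
        3.00000000e-02,  3.50000000e-02,  4.00000000e-02,  4.50000000e-02,
        5.00000000e-02,  5.50000000e-02,  6.00000000e-02,  6.50000000e-02,
        7.00000000e-02,  7.50000000e-02,  8.00000000e-02,  8.50000000e-02]))
```

>>> jog_arm(plan="0.09 0.04 0.2 0 0 0 1;0.09 0.07 0.19 0 0 0 1;0.08 0.09 0.18 0 0 0 1;0.08 0.11 0.17 0 0 0 1;0.08 0.14 0.15 0 0 0 1;0.06 0.16 0.14 0 0 0 1;0.06 0.17 0.12 0 0 0 1;0.04 0.19 0.11 0 0 0 1;0.04 0.2 0.07 0 0 0 1;0.03 0.21 0.06 0 0 0 1")

```text
time_s: 10.2
tcp_pos: [0.4397, -0.1273, 0.0243]
ee_rot: [[-0.917, -0.165, 0.362], [-0.02, 0.928, 0.372], [-0.397, 0.334, -0.855]]
wrist_force: [0.0, -8.3, -6.3]
gripper_width: 0.193
gripper_force: 30.0
```

```bash
python3 - <<'E'
from kin import *
tang();arc(186.8,236.8)
E
```

```text
ang 181.3 tangential 8.3 radial 6.1
now [-1.786681e+02  4.450000e-02] g [-0.209   0.001   0.0405] F [-1.4 -8.1 -6.3] t 10.2 w 0.193
0.01 0.15 0.03; 0.01 0.16 0.01; -0.0 0.16 -0.0; -0.01 0.15 -0.01; -0.01 0.16 -0.03; -0.01 0.15 -0.03; -0.03 0.15 -0.05; -0.02 0.14 -0.06; -0.04 0.14 -0.07; -0.03 0.13 -0.09;
```

>>> jog_arm(plan="0.01 0.15 0.03 0 0 0 1;0.01 0.16 0.01 0 0 0 1;0 0.16 0 0 0 0 1;-0.01 0.15 -0.01 0 0 0 1;-0.01 0.16 -0.03 0 0 0 1;-0.01 0.15 -0.03 0 0 0 1;-0.03 0.15 -0.05 0 0 0 1;-0.02 0.14 -0.06 0 0 0 1;-0.04 0.14 -0.07 0 0 0 1;-0.03 0.13 -0.09 0 0 0 1")

```text
time_s: 11.2
tcp_pos: [0.4332, -0.0922, 0.0448]
ee_rot: [[-0.918, -0.166, 0.36], [-0.02, 0.926, 0.378], [-0.396, 0.34, -0.853]]
wrist_force: [2.1, -4.1, -9.2]
gripper_width: 0.193
gripper_force: 30.0
```

```bash
python3 - <<'E'
from kin import *
tang();arc(236.8,286.8)
E
```

```text
ang 236.8 tangential 10.1 radial 1.3
now [-1.232332e+02  4.380000e-02] g [-0.2092  0.0366  0.061 ] F [ 1.3 -4.4 -9.2] t 11.2 w 0.193
-0.04 0.12 -0.09; -0.05 0.11 -0.1; -0.05 0.11 -0.11; -0.05 0.09 -0.11; -0.06 0.08 -0.13; -0.06 0.06 -0.13; -0.06 0.06 -0.13; -0.06 0.04 -0.14; -0.07 0.03 -0.14; -0.06 0.02 -0.14;
```

>>> jog_arm(plan="-0.04 0.12 -0.09 0 0 0 1;-0.05 0.11 -0.1 0 0 0 1;-0.05 0.11 -0.11 0 0 0 1;-0.05 0.09 -0.11 0 0 0 1;-0.06 0.08 -0.13 0 0 0 1;-0.06 0.06 -0.13 0 0 0 1;-0.06 0.06 -0.13 0 0 0 1;-0.06 0.04 -0.14 0 0 0 1;-0.07 0.03 -0.14 0 0 0 1;-0.06 0.02 -0.14 0 0 0 1")

```text
time_s: 12.2
tcp_pos: [0.4321, -0.0867, 0.0818]
ee_rot: [[-0.918, -0.165, 0.359], [-0.019, 0.926, 0.378], [-0.395, 0.34, -0.853]]
wrist_force: [7.3, -2.9, -17.1]
gripper_width: 0.193
gripper_force: 30.0
```

```bash
python3 - <<'E'
from kin import *
tang();arc(286.8,316.8)
E
```

```text
ang 287.1 tangential 15.1 radial -9.0
now [-7.29191e+01  4.42000e-02] g [-0.2092  0.0422  0.098 ] F [  6.7  -4.2 -17.1] t 12.2 w 0.193
-0.04 0.0 -0.09; -0.04 0.0 -0.08; -0.04 -0.01 -0.09; -0.04 -0.01 -0.08; -0.04 -0.02 -0.08; -0.04 -0.02 -0.09; -0.03 -0.02 -0.08; -0.04 -0.04 -0.08; -0.04 -0.03 -0.08; -0.03 -0.04 -0.08;
```

```bash
python3 - <<'E'
from kin import *
arc(286.8,251.8,5);arc(251.8,265.8,3)
E
```

```text
now [-7.29191e+01  4.42000e-02] g [-0.2092  0.0422  0.098 ] F [  6.7  -4.2 -17.1] t 12.2 w 0.193
0.09 -0.03 0.2; 0.09 -0.05 0.19; 0.09 -0.07 0.19; 0.08 -0.11 0.18; 0.08 -0.12 0.16; 
now [-7.29191e+01  4.42000e-02] g [-0.2092  0.0422  0.098 ] F [  6.7  -4.2 -17.1] t 12.2 w 0.193
-0.05 0.09 -0.11; -0.05 0.07 -0.11; -0.06 0.07 -0.12;
```

>>> jog_arm(plan="0.09 -0.03 0.2 0 0 0 1;0.09 -0.05 0.19 0 0 0 1;0.09 -0.07 0.19 0 0 0 1;0.08 -0.11 0.18 0 0 0 1;0.08 -0.12 0.16 0 0 0 1;0 0 0 0 0 0 1;-0.05 0.09 -0.11 0 0 0 1;-0.05 0.07 -0.11 0 0 0 1;-0.06 0.07 -0.12 0 0 0 1;0 0 0 0 0 0 1")

```text
time_s: 13.2
tcp_pos: [0.4319, -0.0852, 0.0659]
ee_rot: [[-0.918, -0.166, 0.36], [-0.019, 0.926, 0.377], [-0.396, 0.339, -0.853]]
wrist_force: [3.8, -4.1, -9.2]
gripper_width: 0.194
gripper_force: 30.0
```

```bash
python3 - <<'E'
from kin import *
tang();arc(265.8,266)
E
```

```text
ang 266.2 tangential 9.5 radial -4.1
now [-9.38334e+01  4.39000e-02] g [-0.2091  0.0438  0.0821] F [ 3.  -4.7 -9.2] t 13.2 w 0.194
-0.0 0.0 -0.0; -0.0 0.0 -0.0; -0.0 0.0 -0.0; -0.0 0.0 -0.0; -0.0 0.0 -0.0; -0.0 0.0 -0.0; -0.0 0.0 -0.0; -0.0 0.0 -0.0; -0.0 0.0 -0.0; -0.0 0.0 -0.01;
```

>>> jog_arm(plan="-0.01 0.01 -0.03 0 0 0 1;-0.01 0.01 -0.03 0 0 0 1;-0.01 0.01 -0.03 0 0 0 1;-0.01 0.01 -0.03 0 0 0 1;-0.01 0.01 -0.03 0 0 0 1;-0.01 0.01 -0.03 0 0 0 1;-0.02 0.01 -0.03 0 0 0 1;-0.02 0.01 -0.03 0 0 0 1;-0.02 0.01 -0.03 0 0 0 1;-0.02 0.01 -0.03 0 0 0 1")

```text
time_s: 14.2
tcp_pos: [0.4319, -0.0853, 0.0737]
ee_rot: [[-0.919, -0.165, 0.359], [-0.019, 0.926, 0.377], [-0.395, 0.34, -0.854]]
wrist_force: [5.3, -3.2, -14.6]
gripper_width: 0.198
gripper_force: 30.0
```

```bash
python3 - <<'E'
from kin import *
tang();print(ang(),grasp_rack())
P=inv(cloud('scene',cap('scene','s2')[1]),T)
for f in('s1','s2'):
  P=inv(cloud('scene',np.load(f'pics/{f}.npy')),T);m=(P[...,0]>-.09)&(P[...,0]<-.03)&(abs(P[...,1])<.075)&(abs(P[...,2]-.113)<.003);print(f,np.percentile(P[m][:,0],[5,25,50,75,90]))
tang()
E
```

```text
ang 276.5 tangential 14.1 radial -5.7
(np.float64(-83.52479246407708), np.float64(0.04395066058765069)) [-0.20917899  0.04367029  0.08995646]
s1 [-0.07253505 -0.0655286  -0.05954209 -0.05243072 -0.04906946]
s2 [-0.06824776 -0.06241967 -0.05634871 -0.04920518 -0.04548665]
ang 276.6 tangential 14.5 radial -5.8
```

>>> jog_arm(plan="0.03 -0.03 0.07 0 0 0 1;0.03 -0.03 0.07 0 0 0 1;0.03 -0.03 0.07 0 0 0 1;0.03 -0.03 0.07 0 0 0 1;0.03 -0.03 0.07 0 0 0 1;0 0 0 0 0 0 1;0 0 0 0 0 0 1;0 0 0 0 0 0 1;0 0 0 0 0 0 1;0 0 0 0 0 0 1")

```text
time_s: 15.25
tcp_pos: [0.432, -0.0855, 0.0643]
ee_rot: [[-0.918, -0.166, 0.359], [-0.019, 0.925, 0.379], [-0.395, 0.341, -0.853]]
wrist_force: [-3.1, -0.7, 2.6]
gripper_width: 0.2
gripper_force: 30.0
```

```bash
python3 - <<'E'
from kin import *
tang();print(ang(),grasp_rack())
E
```

```text
ang 264.0 tangential -2.6 radial -0.4
(np.float64(-95.96025977282349), np.float64(0.043717327171089254)) [-0.20910019  0.043481    0.08046045]
```

>>> jog_arm(plan="0.03 -0.03 0.07 0 0 0 1;0.03 -0.03 0.07 0 0 0 1;0 0 0 0 0 0 1;0 0 0 0 0 0 1;0 0 0 0 0 0 0;0 0 0 0 0 0 0;0 0 0 0 0 0 0;0 0 0 0 0 0 0;0 0 0 0 0 0 0;0 0 0 0 0 0 0")

```text
time_s: 16.25
tcp_pos: [0.4323, -0.0858, 0.0602]
ee_rot: [[-0.918, -0.166, 0.36], [-0.019, 0.926, 0.378], [-0.396, 0.34, -0.853]]
wrist_force: [-0.5, 0.4, -0.1]
gripper_width: 0.499
gripper_force: 0.0
```

```bash
python3 - <<'E'
from kin import *
tang();rr();print(grasp_rack(),r.sense()['gripper_width'])
E
```

```text
ang 258.7 tangential -0.0 radial 0.5
R in rack [[-0.907, 0.001, 0.421], [0.145, 0.94, 0.308], [-0.396, 0.34, -0.853]] F rack [-0.4  0.5 -0.1] tcp rack [-0.2008  0.0489  0.0602] j [-15.5  15.6 -29.8 -47.4 -38.7 -32.4]
[-0.20884842  0.04308302  0.07640545] 0.499143532327435
```

```bash
python3 - <<'E'
from kin import *
q0=r.sense()['joints']
for yaw,ph in((0,0),(90,0),(-90,0),(45,0),(0,20),(0,-20)):
  R=M@Ro.from_euler('x',ph,degrees=True).as_matrix()@M.T@Rr(0,yaw);q=np.array(q0);o=[]
  for th in np.radians([105,90,75,60,45,30,15,0]):
    p=w([(-.01,.088-.15*np.cos(th)+.02*np.sin(th)+.005,.128+.15*np.sin(th))],T)[0]
    q,cc=ik(p,R,q);o.append(np.r_[q,cc])
  o=np.array(o);print(yaw,ph,np.round(o[[0,3,7],:6]).tolist(),'ok',((o[:,:6]>lo)&(o[:,:6]<hi)).all(),o[:,6].max())
s=r.sense();R0=Rr(0);print('turn',Ro.from_matrix(np.array(s['ee_rot']).T@R0).as_rotvec(degrees=True)/8)
E
```

```text
0 0 [[20.0, 18.0, 2.0, 0.0, -74.0, -100.0], [9.0, 21.0, 4.0, 0.0, -73.0, -89.0], [0.0, 29.0, -2.0, 0.0, -59.0, -80.0]] ok True 1.4876410891346676e-20
90 0 [[20.0, 18.0, 2.0, 0.0, -74.0, -10.0], [9.0, 21.0, 4.0, 0.0, -73.0, 1.0], [0.0, 29.0, -2.0, 0.0, -59.0, 10.0]] ok True 1.5757811634269743e-20
-90 0 [[20.0, 18.0, 2.0, -0.0, -74.0, -190.0], [9.0, 21.0, 4.0, 0.0, -73.0, -179.0], [0.0, 29.0, -2.0, 0.0, -59.0, -170.0]] ok False 1.5453394341273636e-20
45 0 [[20.0, 18.0, 2.0, 0.0, -74.0, -55.0], [9.0, 21.0, 4.0, 0.0, -73.0, -44.0], [0.0, 29.0, -2.0, 0.0, -59.0, -35.0]] ok True 3.999888539953039e-18
0 20 [[9.0, 21.0, 11.0, -20.0, -81.0, -85.0], [-2.0, 25.0, 15.0, -20.0, -85.0, -75.0], [-9.0, 35.0, 12.0, -19.0, -75.0, -64.0]] ok True 1.600504432318506e-17
0 -20 [[29.0, 19.0, -7.0, 20.0, -72.0, -116.0], [18.0, 19.0, -9.0, 22.0, -66.0, -107.0], [8.0, 27.0, -18.0, 28.0, -47.0, -107.0]] ok True 2.360171629488618e-17
turn [ 2.4445169   3.08186767 -0.55108707]
```

>>> jog_arm(plan="0 0 -0.5 0 0 0 0;0 0 -0.8 0 0 0 0;0 0 -0.8 0 0 0 0;0 0 -0.9 0 0 0 0;0 0 -0.9 0 0 0 0;0 0 -0.9 0 0 0 1;0 0 0 0.61 0.77 -0.14 1;0 0 0 0.61 0.77 -0.14 1;0 0 0 0.61 0.77 -0.14 1;0 0 0 0.61 0.77 -0.14 1")

```text
time_s: 17.25
tcp_pos: [0.3893, -0.1318, 0.1645]
ee_rot: [[-0.984, -0.18, 0.001], [-0.18, 0.984, -0.006], [-0.0, -0.006, -1.0]]
wrist_force: [-0.7, -0.2, 0.0]
gripper_width: 0.13
gripper_force: 0.0
```

```bash
python3 - <<'E'
from kin import *
rr();go((-.12,.19,.3));go((-.01,.19,.255))
for n in('scene','side'):
  Q=inv(cloud(n,cap(n,n+'3')[1]),T);x,y,z=Q[...,0],Q[...,1],Q[...,2];m=(abs(x+.01)<.03)&(y>.05)&(y<.2)&(z>.15)&(z<.31);q=Q[m];print('bar dy/dz',np.polyfit(q[:,2],q[:,1],1),np.median(q,0),q.max(0))
  im=cv2.imread(f'pics/{n}3.png').astype(int);
  m=(x<-.165)&(x>-.24)&(abs(y)<.07)&(z>.03)&(z<.14)&(im.max(-1)<70);print('knob',np.median(Q[m],0))
E
```

```text
R in rack [[-1.0, -0.002, 0.0], [-0.002, 1.0, -0.006], [-0.0, -0.006, -1.0]] F rack [-0.8 -0.1  0. ] tcp rack [-0.2513  0.0114  0.1645] j [  4.4   4.1 -32.9   0.4 -52.9 -84.3]
t 17.2 target [0.4867 0.0674 0.3   ] tcp [ 0.3893 -0.1318  0.1645] units [-5.27  7.11 -5.46] F [-0.7 -0.2  0. ] w 0.13
t 17.2 target [0.595 0.087 0.255] tcp [ 0.3893 -0.1318  0.1645] units [-9.67  7.11 -3.66] F [-0.7 -0.2  0. ] w 0.13
bar dy/dz [0.1620736  0.06105145] [-0.00355853  0.09871239  0.23668124] [0.00483776 0.11674069 0.30772756]
knob [-0.19639966  0.03983511  0.08525676]
bar dy/dz [0.15251234 0.06938137] [-0.01257808  0.1052601   0.23248546] [0.00602045 0.12149167 0.30972226]
knob [-0.20274191  0.04797984  0.08165901]
```

>>> jog_arm(plan="-0.2 0.7 -0.7 0 0 0 1;-0.3 0.7 -0.7 0 0 0 1;-0.4 0.7 -0.7 0 0 0 1;-0.5 0.7 -0.7 0 0 0 1;-0.6 0.7 -0.7 0 0 0 1;-0.6 0.7 -0.6 0 0 0 1;-0.6 0.7 -0.6 0 0 0 1;-0.7 0.7 -0.2 0 0 0 1;-0.7 0.7 0 0 0 0 1;-0.7 0.8 0 0 0 0 1")

```text
time_s: 18.35
tcp_pos: [0.4876, 0.0671, 0.286]
ee_rot: [[-0.984, -0.178, 0.002], [-0.178, 0.984, 0.002], [-0.002, 0.002, -1.0]]
wrist_force: [0.8, 0.7, 0.8]
gripper_width: 0.005
gripper_force: 0.0
```

>>> jog_arm(plan="-0.6 0 0 0 0 0 1;-0.6 0 0 0 0 0 1;-0.6 0 0 0 0 0 1;-0.6 0 0 0 0 0 1;-0.6 0 0 0 0 0 1;-0.6 0 0 0 0 0 1;-0.5 0 0 0 0 0 1;-0.37 0 0.3 0 0 0 1;0 0 0.5 0 0 0 1;0 0 0.4 0 0 0 1")

```text
time_s: 19.35
tcp_pos: [0.5965, 0.0866, 0.2535]
ee_rot: [[-0.984, -0.179, -0.002], [-0.179, 0.984, 0.001], [0.002, 0.001, -1.0]]
wrist_force: [0.5, -0.6, 0.5]
gripper_width: 0.006
gripper_force: 0.0
```

```bash
python3 - <<'E'
from kin import *
rr();go((-.01,.145,.26))
E
```

```text
R in rack [[-1.0, -0.0, -0.002], [-0.0, 1.0, 0.001], [0.002, 0.001, -1.0]] F rack [ 0.4 -0.7  0.5] tcp rack [-0.0085  0.1893  0.2535] j [ 2.360e+01  1.880e+01  1.000e-01 -1.000e-01 -7.140e+01 -1.033e+02]
t 19.4 target [0.603  0.0428 0.26  ] tcp [0.5965 0.0866 0.2535] units [ 0.06 -1.77 -0.26] F [ 0.5 -0.6  0.5] w 0.006
```

```bash
cat > bar.py <<'E'
from kin import *
def P(th):
    t=np.radians(th);return np.array([.103-.15*np.cos(t)+.004*np.sin(t),.128+.15*np.sin(t)+.004*np.cos(t)])
def rows(th):
    s=r.sense();g=inv(np.array(s['tcp_pos']),T);c=g[1:].copy()
    for a in th:
        d=np.round((P(a)-c)/.025,2);c+=d*.025;print('0',d[0],-d[1],end='; ')
    print()
E
python3 - <<'E'
from bar import *
rows([105,100,95,90,84,78,72,66,60,54,48,42,36,30,24,20,16,12,9,7])
E
```

```text
0 -1.75 -0.73; 0 -0.5 -0.13; 0 -0.52 -0.08; 0 -0.52 -0.04; 0 -0.63 0.02; 0 -0.62 0.08; 0 -0.61 0.14; 0 -0.6 0.21; 0 -0.56 0.27; 0 -0.54 0.33; 0 -0.5 0.38; 0 -0.45 0.44; 0 -0.41 0.47; 0 -0.36 0.52; 0 -0.3 0.55; 0 -0.17 0.39; 0 -0.14 0.39; 0 -0.11 0.41; 0 -0.06 0.3; 0 -0.04 0.21;
```

>>> jog_arm(plan="0 -0.9 -0.4 0 0 0 1;0 -0.85 -0.33 0 0 0 1;0 -0.5 -0.13 0 0 0 1;0 -0.52 -0.08 0 0 0 1;0 -0.52 -0.04 0 0 0 1;0 -0.63 0.02 0 0 0 1;0 -0.62 0.08 0 0 0 1;0 -0.61 0.14 0 0 0 1;0 -0.6 0.21 0 0 0 1;0 -0.56 0.27 0 0 0 1")

```text
time_s: 20.35
tcp_pos: [0.6261, -0.0694, 0.2611]
ee_rot: [[-0.984, -0.179, 0.001], [-0.179, 0.984, 0.0], [-0.001, 0.0, -1.0]]
wrist_force: [-0.0, 0.8, 1.8]
gripper_width: 0.006
gripper_force: 0.5
```

```bash
python3 - <<'E'
from bar import *
rr()
Q=inv(cloud('scene',cap('scene','scene4')[1]),T)
im=cv2.imread('pics/scene4.png')[110:260,180:290];cv2.imwrite('pics/c4.png',cv2.resize(im,None,fx=4,fy=4,interpolation=cv2.INTER_CUBIC))
rows([54,48,42,36,30,24,20,16,12,9])
E
```

```text
R in rack [[-1.0, -0.001, 0.001], [-0.001, 1.0, 0.0], [-0.001, 0.0, -1.0]] F rack [0.1 0.8 1.8] tcp rack [-0.0072  0.0305  0.2611] j [  8.4  21.2   4.8  -0.  -73.5 -88. ]
0 -0.44 0.3; 0 -0.5 0.38; 0 -0.46 0.44; 0 -0.4 0.47; 0 -0.36 0.52; 0 -0.3 0.55; 0 -0.17 0.39; 0 -0.14 0.39; 0 -0.11 0.41; 0 -0.07 0.3;
```

View pics/c4.png

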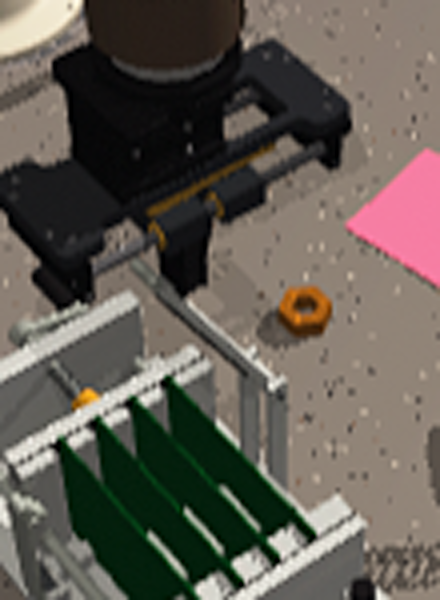

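The bar (tip at (140,265)) is following the fingers. Continue down.

>>> jog_arm(plan="0 -0.44 0.3 0 0 0 1;0 -0.5 0.38 0 0 0 1;0 -0.46 0.44 0 0 0 1;0 -0.4 0.47 0 0 0 1;0 -0.36 0.52 0 0 0 1;0 -0.3 0.55 0 0 0 1;0 -0.17 0.39 0 0 0 1;0 -0.14 0.39 0 0 0 1;0 -0.11 0.41 0 0 0 1;0 -0.07 0.3 0 0 0 1")

```text
time_s: 21.4
tcp_pos: [0.639, -0.1405, 0.1569]
ee_rot: [[-0.984, -0.18, -0.0], [-0.18, 0.984, 0.0], [0.0, 0.0, -1.0]]
wrist_force: [-0.7, -0.3, 1.0]
gripper_width: 0.008
gripper_force: 0.3
```

```bash
python3 - <<'E'
from bar import *
rr()
rows([7,5,4,3,2,1,0])
E
```

```text
R in rack [[-1.0, -0.001, -0.0], [-0.001, 1.0, 0.0], [0.0, 0.0, -1.0]] F rack [-0.8 -0.2  1. ] tcp rack [-0.0073 -0.0418  0.1569] j [  1.7  27.6  -0.3  -0.  -62.1 -81.4]
0 -0.15 0.27; 0 -0.02 0.2; 0 -0.01 0.11; 0 -0.01 0.1; 0 -0.01 0.11; 0 -0.01 0.1; 0 0.0 0.11;
```

>>> jog_arm(plan="0 -0.15 0.2 0 0 0 1;0 -0.1 0.2 0 0 0 1;0 0 0.1 0 0 0 1;0 0 0.1 0 0 0 1;0 0 0.1 0 0 0 1;0 0 0.1 0 0 0 1;0 0 0.1 0 0 0 1;0 0 0.1 0 0 0 1;0 0 0.03 0 0 0 1;0 0 0 0 0 0 1")

```text
time_s: 22.4
tcp_pos: [0.6404, -0.1466, 0.1325]
ee_rot: [[-0.984, -0.18, 0.001], [-0.18, 0.984, 0.0], [-0.001, 0.0, -1.0]]
wrist_force: [-0.0, 0.6, 2.4]
gripper_width: 0.006
gripper_force: 1.2
```

```bash
python3 - <<'E'
from bar import *
rr()
E
```

```text
R in rack [[-1.0, -0.001, 0.001], [-0.001, 1.0, 0.0], [-0.001, 0.0, -1.0]] F rack [0.1 0.6 2.4] tcp rack [-0.0069 -0.048   0.1325] j [  1.2  29.1  -1.7  -0.  -59.2 -80.8]
```

>>> jog_arm(plan="0 0 0.04 0 0 0 1;0 0 0.04 0 0 0 1;0 0 0 0 0 0 1;0 0 -0.3 0 0 0 1;0 0 -0.9 0 0 0 1;0 0 -0.9 0 0 0 1;0.5 0 -0.9 0 0 0 1;1 0 -0.9 0 0 0 1;1 0 -0.5 0 0 0 1;1 0 0 0 0 0 1")

```text
time_s: 23.4
tcp_pos: [0.5545, -0.1625, 0.2421]
ee_rot: [[-0.984, -0.18, 0.005], [-0.18, 0.984, -0.0], [-0.004, -0.001, -1.0]]
wrist_force: [-0.7, -1.0, 0.5]
gripper_width: 0.001
gripper_force: 0.0
```

>>> jog_arm(plan="1 0 0 0 0 0 1;1 0 0 0 0 0 1;1 0 0 0 0 0 1;1 0 0 0 0 0 1;0 0 0 0 0 0 1;0 0 0 0 0 0 1;0 0 0 0 0 0 1;0 0 0 0 0 0 1;0 0 0 0 0 0 1;0 0 0 0 0 0 1")

```text
time_s: 24.4
tcp_pos: [0.4561, -0.1802, 0.2398]
ee_rot: [[-0.984, -0.18, -0.0], [-0.18, 0.984, 0.0], [0.0, 0.0, -1.0]]
wrist_force: [0.1, 0.3, 0.1]
gripper_width: 0.006
gripper_force: 0.0
```

```bash
python3 - <<'E'
from bar import *
rr()
for n in('scene','side'):
  Q=inv(cloud(n,cap(n,n+'5')[1]),T);x,y,z=Q[...,0],Q[...,1],Q[...,2];m=(abs(x+.01)<.012)&(abs(y)<.07)&(z>.124)&(z<.15);print(n,np.polyfit(Q[m][:,1],Q[m][:,2],1),m.sum())
im=cv2.imread('pics/scene5.png')[140:315,150:290];a=cv2.resize(im,None,fx=3.4,fy=3.4,interpolation=cv2.INTER_CUBIC);cv2.imwrite('pics/c5.png',a)
E
```

```text
R in rack [[-1.0, -0.002, -0.0], [-0.002, 1.0, 0.0], [0.0, 0.0, -1.0]] F rack [0.2 0.3 0.1] tcp rack [-0.1943 -0.0482  0.2398] j [ -2.6   8.1 -16.2  -0.  -65.7 -77.1]
scene [0.00244788 0.13293764] 392
side [0.0047553  0.13219854] 126
```

View pics/c5.png

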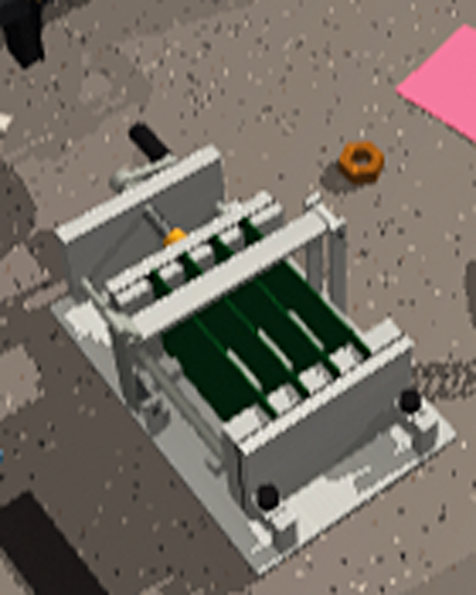

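The bar lies level from (325,215) to (135,325), within 0.005 rad and under the catch. All four boards are upright against the far wall, and the nut hasn't moved. Handing in.

```bash
python3 -c "
from station import r
print(r.finish_job())"
```

```text
the job is handed in; nothing more can be done
None
```

The job is handed in, though the hand-in returned no verdict: the bar is shut and measured level (within 0.005 rad), all four boards stand against the far wall, and the crank was left about 4.6 N above running force by my estimate, after I overshot to about 7 N and backed it off.

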